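# Set the beam-splitter rod to its middle click

### The arm

A 6-joint arm with a two-finger parallel gripper is mounted at the origin on a cart in front of the work surface, level with it; the furniture and walls round the work are solid. World frame = base frame: x ahead of the robot, y to its left, z up, the work surface at z = 0. Lengths are in m, angles in rad, forces in N, time in s.
With the tool pointing down it reaches from about 0.275 to 0.775 m from the base axis. Payload 14.6 kg.
Tool frame: the origin (TCP) lies midway between the tips of the shut fingers; the grasp point (between the pads) lies 19 mm behind it; z points along the fingers, y is the line along which they close (so a half turn about z gives the same grasp; the last joint's range is limited). The gripper opens to 85 mm and grips with 20 to 120 N. Pads are 22 mm wide; open, the fingers measure 114 mm over their backs; the gripper's body (76 mm by 85 mm) begins 54 mm behind the grasp point. The pads swing forward as they close: fully open they stand 13 mm farther back than shut.
Start: joints at [-1.492, 0.263, -0.048, 1.259, 0, 1.415], TCP at [0.122, -0.511, 0.231] pointing down, gripper open.
Joint ranges: [-2.65, 2.65], [-0.89, 1.7], [-1.18, 1.37], [-2.13, 2.11], [-1.35, 1.29], [-3.14, 3.14]. Speed limits (rad/s): [1.89, 1.89, 2.57, 2.79, 3.14, 3.14].

### API

Orientations are given as a rotation vector (axis times angle).
In Python, from bench import arm gives the robot as it stands.
- The arm moves only by the tool carry_out, never from a script. Its argument "rows" is one flat list of numbers, 7 for each row, row after row: the turn, a rotation vector about the world's x, y, z in rad, then the shift along the world's x, y, z in cm, then the finger opening in cm, from 0 to 8.54. A call has exactly 8 rows; each row shifts and turns the commanded pose from where the row before left it; what a row does not reach is not made up. A row lasts 1/10 s, in which the tool goes at most 50 mm and 8.59 degrees, less where a joint would pass 70% of its speed; a pose out of reach is approached as far as the arm can. A call with a gripper value outside its range is refused whole. The fingers move at their own pace and stop on an object; "squeeze" is the grip in N (left out, the last holds). Time passes only in rows, so rows that do not move let the fingers close, or fill a call up. It gives the time, the measured TCP pose, the force, the opening and the grip force at its end, in the units of the state.
- arm.get_state(): the state, without advancing time (a new reading comes with each control period).
- arm.grab_frame(name): name is "scene" or "top"; returns a dict with "color" (384x512x3 uint8, red, green, blue), "camera_matrix" (3x3 intrinsics, pixels), "rvec" (rotation vector, rad) and "tvec" (3), from world to camera coordinates, as OpenCV has them. Camera axes: x right, y down, z forward; pixel columns grow to the right and rows downward; lengths in m; the calibration is good to about 2 mm. A picture is of the moment at which its call begins. There is no depth.
- arm.job_done(): hands the job in; it is judged then, once.
The state is a dict: "t": time; "joint_positions": joint angles; "dq": joint speeds; "joint_torque": joint torques, N m; "position": TCP position; "tool_rot": TCP orientation; "ft_force": force on the tool from outside, world axes, zero at the start; "torque": the same for the moment, N m; "finger_gap": finger opening in m; "grip_force": force on a finger pad.
Only numpy, scipy, OpenCV 4.12 (cv2) and the standard library are available. Lean on these libraries where they do the work, as an engineer would, in place of code of your own. Each camera call takes 0.05 s, during which the arm holds its last target. There are 200 camera calls.

### The job

The microscope's beam-splitter unit stands on the bench, and its push-pull rod with the round knob is pushed fully in. Pull that rod out to its middle click, halfway along its travel, so that the light is shared between eyepieces and camera, and let go. Leave the other rod, the one with the flat tab, where it is.

Things in the scene. Friction and masses are not known exactly. Their poses are not given: they have to be found in the camera images.
- selector (a joint): how far the beam-splitter rod is pulled out, m: 0 fully in (the start), 0.025 middle click, 0.050 out at the stop. It slides level out of the unit's front face, along -x of selector_knob. Leaving the inner click takes up to 7 N; let go of between 0.016 and 0.034 it draws itself to within 2 mm of the middle click, which takes up to 7 N to leave
- selector_knob (a point): centre of the black round knob of the beam-splitter rod: a level cylinder, 22 mm diameter, 26 mm long, axis 44 mm above the bench; moves with the rod. x points level along the rod into the unit, y level across it, z up. At the start its inner end is 28 mm from the front face (14 mm from a collar of 22 mm diameter); the steel rod between is 8 mm thick. Free air below the knob
- filter_tab (a point): centre of the other rod's black flat upright tab: 26 mm long along the rod, 7 mm thick, 30 mm tall, 44 mm above the bench. Its rod runs parallel to the first, 100 mm beside it, to the left or the right (it varies). No clicks; it starts 4 to 26 mm out and stays where it is left; not to be moved. Axes as the knob's
- splitter_unit: white box 150 (x) x 200 (y) x 64 mm high, with a round lens seat 77 mm high on top and a dark foot plate standing out 10 mm front and back at the bottom; fixed, does not shift. Origin at the bench under its middle; -x is the front face, from which both rods come out, 50 mm left and right of the middle

How it is judged:
By the outcome, as a careful person would: the job done as asked, in the order asked, and still so for the second after the job is handed in, with the robot touching nothing.
It also fails if it takes over 26 s, if anything falls off the work surface, if the arm or the gripper's body presses on something with over 40 N, if the wrist force passes 120 N, or if a joint passes its speed limit or range.

## Working session

There is one attempt and no reset: what is moved stays moved. The work goes in short steps, Python scripts to look and compute and a tool call to move; the robot and the scene stay as the last step left them, time stands still between calls to the robot, and variables do not carry over. Pictures are saved under pics/ and viewed, at most 10 in all, crops included, and the job is handed in when it is done.

Besides the shell and the picture viewer there is one more tool, called after "Call:" as name(argument=value, ...) on one line, values as JSON. carry_out: Moves the arm, as the interface text tells. Its arguments: {"type":"object","properties":{"rows":{"type":"array","items":{"type":"number"}},"squeeze":{"type":"number"}},"required":["rows"]}

```bash
mkdir -p pics
cat > h.py <<'E'
import numpy as np, cv2
from bench import arm
def snap(n,f):
    d=arm.grab_frame(n); cv2.imwrite(f,cv2.cvtColor(d['color'],cv2.COLOR_RGB2BGR)); np.savez('cal_'+n,K=d['camera_matrix'],r=d['rvec'],t=d['tvec']); return d
def ray(n,u,v,z):
    c=np.load('cal_'+n+'.npz'); R=cv2.Rodrigues(c['r'])[0]; t=c['t'].reshape(3)
    o=-R.T@t; d=R.T@np.linalg.inv(c['K'])@[u,v,1]
    return o+d*(z-o[2])/d[2]
def proj(n,p):
    c=np.load('cal_'+n+'.npz'); return cv2.projectPoints(np.array(p,float).reshape(-1,3),c['r'],c['t'],c['K'],None)[0].reshape(-1,2)
E
python3 - <<'E'
from h import *
a=snap('scene','pics/s0.png');b=snap('top','pics/t0.png')
im=np.hstack([a['color'],b['color']])
for n in('scene','top'):
    c=np.load('cal_'+n+'.npz');R=cv2.Rodrigues(c['r'])[0];print(n,-R.T@c['t'].reshape(3),c['K'][0,0])
print(arm.get_state())
E
```

```text
scene [ 0.29516876 -0.44055894  0.73364706] 377.7753413697768
top [0.57348904 0.01186603 0.89282162] 420.50289444383327
{'t': 0.1, 'joint_positions': array([-1.49230438e+00,  2.63476830e-01, -4.88395108e-02,  1.25941637e+00,
        2.49898124e-05,  1.41550349e+00]), 'dq': array([-0.00058483, -0.00053534,  0.00315829, -0.00015392, -0.00103349,
        0.00050219]), 'joint_torque': array([ 3.17185120e-03, -6.38580322e+01,  3.85062397e+01,  9.96924093e-03,
       -1.95495600e-04, -1.72342908e-05]), 'position': array([ 0.12160882, -0.51047777,  0.23088475]), 'tool_rot': array([-3.11922563e+00, -3.66283533e-01, -9.56648724e-05]), 'ft_force': array([ 0.43136252, -0.98478977,  0.1577657 ]), 'torque': array([ 0.00341999,  0.03270243, -0.00266745]), 'grip_force': 0.0, 'finger_gap': 0.08548944183642442}
```

View pics/s0.png

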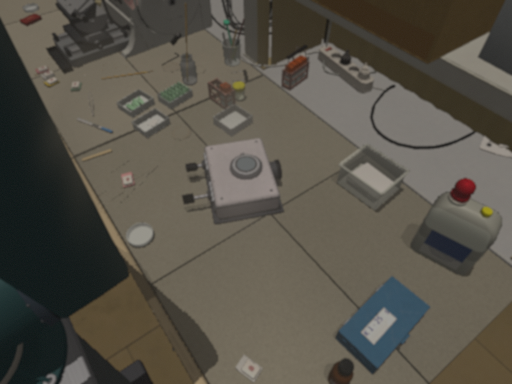

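View pics/t0.png

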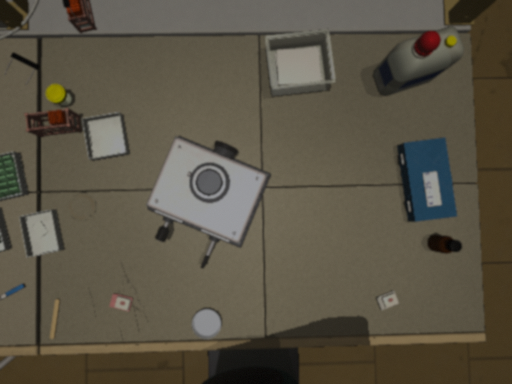

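The unit is in the top view around (210,190). One rod ends near (164,231) and looks round and thick. The other ends near (207,256) and looks thin. I'll enlarge both to confirm.

Run:
```python
from h import *
t=cv2.imread('pics/t0.png')[125:275,140:280];s=cv2.imread('pics/s0.png')[130:230,170:290]
t=cv2.resize(t,None,fx=4,fy=4,interpolation=cv2.INTER_CUBIC)
s=cv2.resize(s,None,fx=6,fy=6,interpolation=cv2.INTER_CUBIC)
cv2.imwrite('pics/t1.png',cv2.convertScaleAbs(t,alpha=1.5));cv2.imwrite('pics/s1.png',cv2.convertScaleAbs(s,alpha=1.5))
```

```text
(no output)
```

View pics/t1.png

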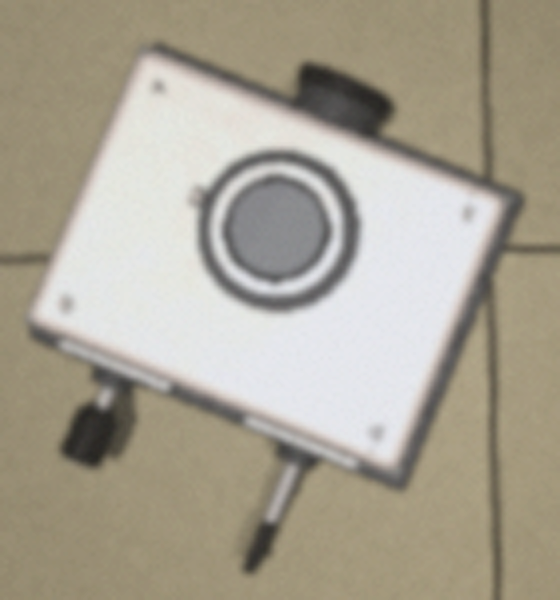

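View pics/s1.png

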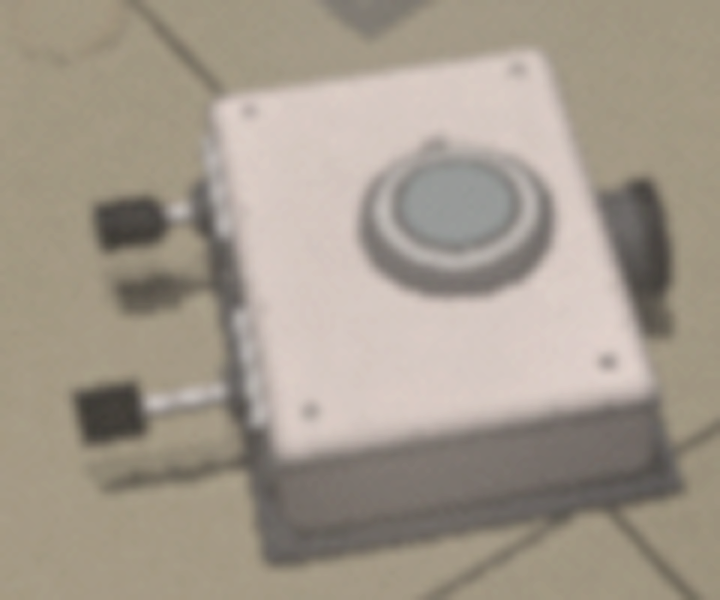

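The round knob is the left one, centred near (88,434) in the top crop and (130,222) in the scene crop. The flat tab is the right one, at (260,547) and (110,412). The top corners of the box are near (150,50), (510,195), (395,470) and (35,318).

Run:
```python
from h import *
T=lambda u,v:((u+.5)/4-.5+140,(v+.5)/4-.5+125)
S=lambda u,v:((u+.5)/6-.5+170,(v+.5)/6-.5+130)
def tri(a,b):
    A=[]
    P=[]
    for n in('top','scene'):
        c=np.load('cal_'+n+'.npz');P.append(c['K']@np.c_[cv2.Rodrigues(c['r'])[0],c['t'].reshape(3)])
    x=cv2.triangulatePoints(P[0],P[1],np.array(a),np.array(b)).ravel();return x[:3]/x[3]
for nm,a,b in(('knob',(88,434),(130,222)),('tab',(260,547),(110,412))):
    print(nm,ray('top',*T(*a),.044),ray('scene',*S(*b),.044),tri(T(*a),S(*b)))
C=[ray('top',*T(*p),.064) for p in((150,50),(510,195),(395,470),(35,318))]
for i in range(4):
    d=C[(i+1)%4]-C[i];print(C[i],np.linalg.norm(d),np.degrees(np.arctan2(d[1],d[0])))
m=np.mean(C,0);print('mid',m)
C2=[ray('scene',*S(*p),.064) for p in((215,100),(545,52),(655,392),(275,458))]
for i in range(4):
    d=C2[(i+1)%4]-C2[i];print('s',C2[i],np.linalg.norm(d),np.degrees(np.arctan2(d[1],d[0])))
print(np.mean(C2,0))
```

```text
knob [0.54132977 0.18281538 0.044     ] [0.54178583 0.18378029 0.044     ] [0.54135031 0.18256697 0.0453134 ]
tab [0.48306456 0.09789583 0.044     ] [0.48470709 0.0999742  0.044     ] [0.48358766 0.09746251 0.04737974]
[0.7306832  0.14627053 0.064     ] 0.19198021936850165 -113.14907894354585
[ 0.655211   -0.03025242  0.064     ] 0.1467829599238549 156.06306851882704
[0.52105246 0.02930195 0.064     ] 0.19143627666766538 65.86923888598058
[0.59931553 0.20400953 0.064     ] 0.14349654218763302 -23.726553141797584
mid [0.62656555 0.0873324  0.064     ]
s [0.59933937 0.20609176 0.064     ] 0.14327769962284612 -24.538788604475577
s [0.72967627 0.14658722 0.064     ] 0.19343915262846972 -113.96162527949225
s [ 0.65111585 -0.0301809   0.064     ] 0.14563093658413215 156.1550533193076
s [0.51791556 0.02869229 0.064     ] 0.1951932581058977 65.34555855490981
[0.62451176 0.08779759 0.064     ]
```

Call:
carry_out(rows=[0, 0, 0.104, 1.75, 2.88, 0, 5.5, 0, 0, 0.104, 1.75, 2.88, 0, 5.5, 0, 0, 0.104, 1.75, 2.88, 0, 5.5, 0, 0, 0.104, 1.75, 2.88, 0, 5.5, 0, 0, 0.104, 1.75, 2.88, 0, 5.5, 0, 0, 0.104, 1.75, 2.88, 0, 5.5, 0, 0, 0.104, 1.75, 2.88, 0, 5.5, 0, 0, 0.104, 1.75, 2.88, 0, 5.5])

```text
t: 0.9
position: [0.262, -0.279, 0.2311]
tool_rot: [-2.703, -1.601, -0.0]
ft_force: [0.6, 0.3, 0.7]
finger_gap: 0.0552
grip_force: 0.0
```

Call:
carry_out(rows=[0, 0, 0.104, 1.75, 2.88, 0, 5.5, 0, 0, 0.104, 1.75, 2.88, 0, 5.5, 0, 0, 0.104, 1.75, 2.88, 0, 5.5, 0, 0, 0.104, 1.75, 2.88, 0, 5.5, 0, 0, 0.104, 1.75, 2.88, 0, 5.5, 0, 0, 0.104, 1.75, 2.88, 0, 5.5, 0, 0, 0.104, 1.75, 2.88, 0, 5.5, 0, 0, 0.104, 1.75, 2.88, 0, 5.5])

```text
t: 1.7
position: [0.402, -0.0485, 0.2312]
tool_rot: [-1.824, -2.557, 0.0]
ft_force: [0.6, -0.3, -0.9]
finger_gap: 0.0551
grip_force: 0.0
```

Call:
carry_out(rows=[0, 0, 0.104, 1.75, 2.88, 0, 5.5, 0, 0, 0.104, 1.75, 2.88, 0, 5.5, 0, 0, 0.104, 1.75, 2.88, 0, 5.5, 0, 0, 0.104, 1.75, 2.88, 0, 5.5, 0, 0, 0.104, 1.75, 2.88, 0, 5.5, 0, 0, 0.104, 1.75, 2.88, 0, 5.5, 0, 0, 0.104, 1.75, 2.88, 0, 5.5, 0, 0, 0, 0, 0, 0, 5.5])

```text
t: 2.5
position: [0.5253, 0.1543, 0.2303]
tool_rot: [-0.792, -3.039, -0.0]
ft_force: [-0.5, -1.6, 0.0]
finger_gap: 0.0546
grip_force: 0.0
```

Call:
carry_out(rows=[0, 0, 0.095, 1.57, 2.77, 0, 5.5, 0, 0, 0, 0, 0, -4.5, 5.5, 0, 0, 0, 0, 0, -4.5, 5.5, 0, 0, 0, 0, 0, -4, 5.5, 0, 0, 0, 0, 0, -3, 5.5, 0, 0, 0, 0, 0, -2.5, 5.5, 0, 0, 0, 0, 0, -2, 5.5, 0, 0, 0, 0, 0, 0, 5.5])

```text
t: 3.3
position: [0.5379, 0.1786, 0.0241]
tool_rot: [-0.657, -3.068, 0.003]
ft_force: [-0.8, 0.7, 0.5]
finger_gap: 0.0549
grip_force: 0.0
```

Run:
```python
from h import *
a=snap('top','pics/t2.png')['color'][125:275,140:280];b=snap('scene','pics/s2.png')['color'][130:240,160:280]
a=cv2.resize(a,(420,450),interpolation=2);b=cv2.resize(b,None,fx=3,fy=3,interpolation=2);b=cv2.copyMakeBorder(b,0,450-b.shape[0],0,0,0)
cv2.imwrite('pics/c2.png',cv2.convertScaleAbs(np.hstack([a,b])[:,:,::-1],alpha=1.5))
s=arm.get_state();print(s['position'],s['tool_rot'],s['ft_force'])
```

```text
[0.53967318 0.17906256 0.02671181] [-6.57145700e-01 -3.07166782e+00  3.29007378e-04] [0.38310679 0.24685787 0.44735179]
```

View pics/c2.png

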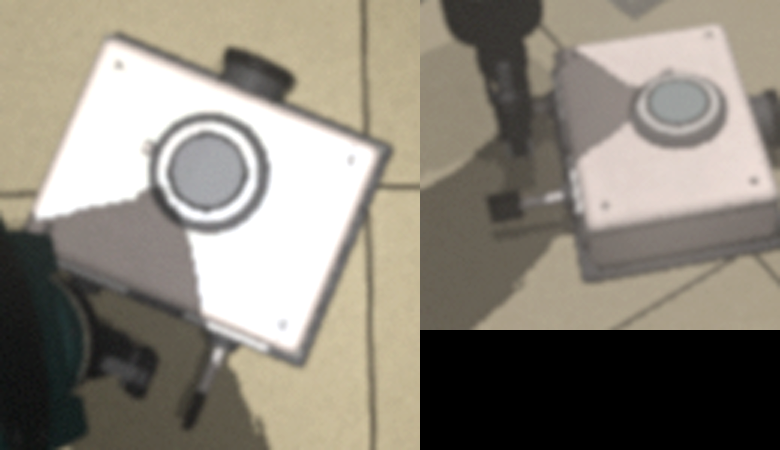

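The fingers straddle the knob and the tab is clear of them. The TCP is about 3 mm off to the side, so I'll centre it and close.

Call:
carry_out(rows=[0, 0, 0, 0.13, 0.29, -0.2, 5.5, 0, 0, 0, 0, 0, 0, 4, 0, 0, 0, 0, 0, 0, 3, 0, 0, 0, 0, 0, 0, 2.5, 0, 0, 0, 0, 0, 0, 1.5, 0, 0, 0, 0, 0, 0, 1.5, 0, 0, 0, 0, 0, 0, 1.5, 0, 0, 0, 0, 0, 0, 1.5], squeeze=40)

```text
t: 4.2
position: [0.5417, 0.1832, 0.0249]
tool_rot: [0.655, 3.072, 0.004]
ft_force: [0.4, 6.7, 3.3]
finger_gap: 0.0207
grip_force: 39.2
```

Run:
```python
from h import *
s=arm.get_state();print(s['t'],s['position'],s['tool_rot'],s['ft_force'],s['torque'],s['finger_gap'],s['grip_force'])
```

```text
4.2 [0.54167852 0.18321615 0.02487838] [0.65495737 3.07168424 0.00356706] [0.43134622 6.69566869 3.3363396 ] [ 1.28626262 -0.04729484  0.04304122] 0.02073625935276153 39.1772335767746
```

Call:
carry_out(rows=[0, 0, 0, -0.3, 0.13, 0, 1.5, 0, 0, 0, -0.3, 0.13, 0, 1.5, 0, 0, 0, -0.4, 0.18, 0, 1.5, 0, 0, 0, -0.45, 0.2, 0, 1.5, 0, 0, 0, -0.45, 0.2, 0, 1.5, 0, 0, 0, -0.4, 0.17, 0, 1.5, 0, 0, 0, 0, 0, 0, 1.5, 0, 0, 0, 0, 0, 0, 1.5])

```text
t: 5.0
position: [0.5189, 0.1933, 0.0249]
tool_rot: [0.655, 3.071, 0.003]
ft_force: [2.4, 6.1, 2.4]
finger_gap: 0.0206
grip_force: 39.7
```

Run:
```python
from h import *
s=arm.get_state();print(s['t'],s['position'],s['tool_rot'],s['ft_force'],s['torque'],s['finger_gap'],s['grip_force'])
d=s['position']-[.5417,.1832,.0249];print(d@[-.915,.404,0], d@[.404,.915,0])
```

```text
5.0 [0.51887749 0.19325413 0.02492426] [0.65496104 3.07114639 0.00339112] [2.36020632 6.10914506 2.36433734] [ 1.05912623 -0.25982727  0.02863819] 0.02064608391730555 39.72821295261383
0.024944464568757072 -2.0769647592363757e-05
```

Call:
carry_out(rows=[0, 0, 0, 0, 0, 0, 5.5, 0, 0, 0, 0, 0, 0, 5.5, 0, 0, 0, 0, 0, 0, 5.5, 0, 0, 0, 0, 0, 0, 5.5, 0, 0, 0, 0, 0, 2, 5.5, 0, 0, 0, 0, 0, 3, 5.5, 0, 0, 0, 0, 0, 4, 5.5, 0, 0, 0, 0, 0, 4, 5.5])

```text
t: 5.8
position: [0.5176, 0.1922, 0.1556]
tool_rot: [-0.656, -3.072, 0.001]
ft_force: [1.4, 0.1, 0.1]
finger_gap: 0.0552
grip_force: 0.0
```

Call:
carry_out(rows=[0, 0, 0, -1, -4, 2, 5.5, 0, 0, 0, -1, -4, 1, 5.5, 0, 0, 0, -1, -4, 0, 5.5, 0, 0, 0, -1, -4, 0, 5.5, 0, 0, 0, -1, -4, 0, 5.5, 0, 0, 0, -1, -4, 0, 5.5, 0, 0, 0, -1, -4, 0, 5.5, 0, 0, 0, -1, -4, 0, 5.5])

```text
t: 6.6
position: [0.4374, -0.1291, 0.1844]
tool_rot: [0.656, 3.072, -0.0]
ft_force: [1.3, -0.5, 0.0]
finger_gap: 0.0552
grip_force: 0.0
```

Call:
carry_out(rows=[0, 0, 0, -1, -4, 0, 5.5, 0, 0, 0, -1, -4, 0, 5.5, 0, 0, 0, 0, -4, 0, 5.5, 0, 0, 0, 0, -4, 0, 5.5, 0, 0, 0, 0, -4, 0, 5.5, 0, 0, 0, 0, 0, 0, 5.5, 0, 0, 0, 0, 0, 0, 5.5, 0, 0, 0, 0, 0, 0, 5.5])

```text
t: 7.4
position: [0.418, -0.3268, 0.1842]
tool_rot: [-0.655, -3.072, -0.001]
ft_force: [-0.1, -0.1, 0.7]
finger_gap: 0.055
grip_force: 0.0
```

Run:
```python
from h import *
a=snap('top','pics/t3.png')['color'][125:275,140:280];b=snap('scene','pics/s3.png')['color'][130:230,170:290]
a=cv2.resize(a,None,fx=4,fy=4,interpolation=2)
cv2.imwrite('pics/t3c.png',cv2.convertScaleAbs(a[:,:,::-1],alpha=1.5))
b=cv2.resize(b,None,fx=6,fy=6,interpolation=2)
cv2.imwrite('pics/s3c.png',cv2.convertScaleAbs(b[:,:,::-1],alpha=1.5))
s=arm.get_state();print(s['t'],s['position'],s['ft_force'])
```

```text
7.5 [ 0.41818696 -0.32662481  0.18447626] [-0.5102355  -1.3615708  -0.58101008]
```

View pics/t3c.png

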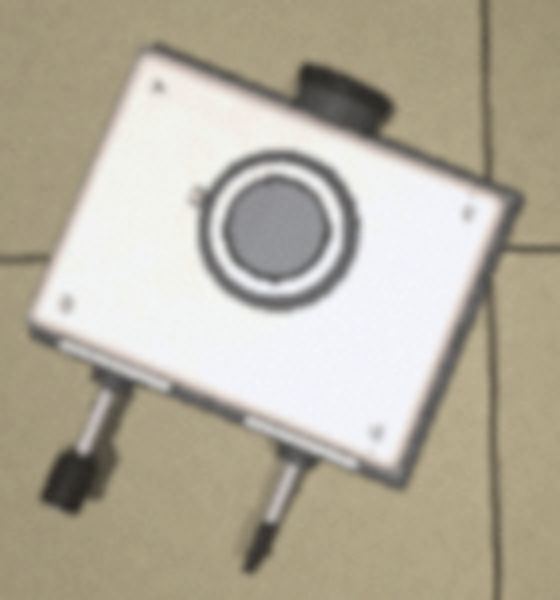

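View pics/s3c.png

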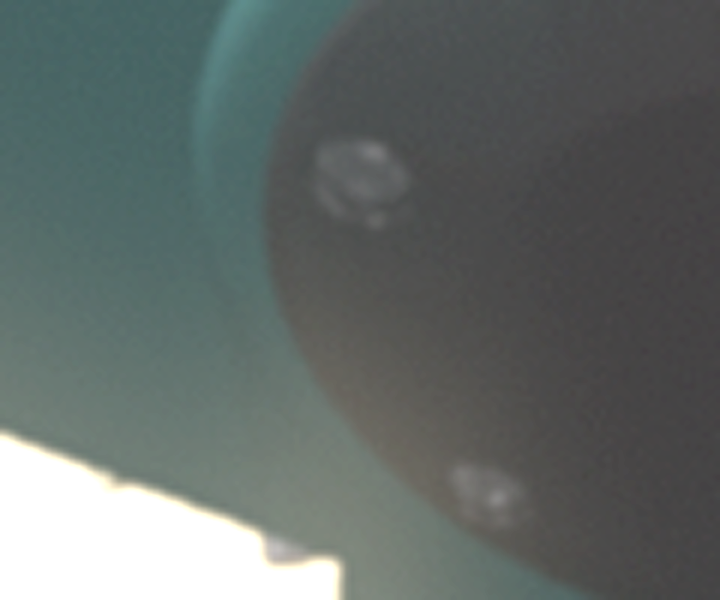

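In the top view the knob moved from (88,434) to (68,482), which is about 26 mm and fits the middle click. The tab is still at (260,547). The arm blocks the scene camera's view, but it is clear of the unit.

```bash
python3 -c "
from bench import arm
print(arm.job_done())"
```

```text
the job is handed in; nothing more can be done
None
```

I pulled the round-knob rod out about 25 mm to its middle click and let go; the last top-camera picture shows it there and the flat-tab rod unmoved, and I've handed the job in (no verdict came back).

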